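# Pack the squat specimen jar under the field case's cantilever tray

## Robot

A 7-joint arm with a two-finger parallel gripper is mounted at the origin on the work surface. World frame = base frame: x ahead of the robot, y to its left, z up, the work surface at z = 0. Lengths are in mm, angles in rad, forces in N, time in s.
With the tool pointing down it reaches from about 400 to 750 mm from the base axis. Payload 19.5 kg.
Tool frame: the origin (TCP) lies between the finger pads; the fingertips stand 22 mm ahead of it and the grasp point (between the pads) lies 3 mm ahead of it; z points along the fingers, y is the line along which they close (so a half turn about z gives the same grasp; the last joint's range is limited). The gripper opens to 85 mm and grips with 20 to 120 N. Pads are 22 mm wide; open, the fingers measure 114 mm over their backs; the gripper's body (76 mm by 85 mm) begins 54 mm behind the grasp point. The pads swing forward as they close: fully open they stand 13 mm farther back than shut.
Start: joints at [-1.39, 0.707, -0.028, 1.485, 0.022, 0.951, -0.075], TCP at [127.042, 560.763, 230.068] pointing down, gripper open.
Joint ranges: [-2.71, 2.71], [-0.32, 2.16], [-1.57, 1.52], [0, 2.45], [-1.46, 4.6], [0, 2.02], [-2.83, 2.83]. Speed limits (rad/s): [1.89, 1.89, 2.57, 2.57, 3.01, 3.01, 3.01].

## Interface

Orientations are given as a unit quaternion [w, x, y, z].
In Python, from rig import env gives the robot as it stands.
- The arm moves only by the tool drive_effector, called after ">>>" in YAML: its name, and indented under it one key for each argument. Schema: {"type":"object","properties":{"offsets":{"type":"array","items":{"type":"array","prefixItems":[{"type":"array","items":{"type":"number"},"minItems":3,"maxItems":3},{"type":"array","items":{"type":"number"},"minItems":3,"maxItems":3}],"minItems":2,"maxItems":2},"minItems":1,"maxItems":8},"jaw":{"type":"number"},"force":{"type":"number"},"only":{"type":"string"},"quiet":{"type":"boolean"},"lines":{"type":"string"}},"required":["offsets"],"additionalProperties":false}. offsets is a list of rows, 1 to 8 of them, each written [[dx, dy, dz], [rx, ry, rz]]: dx, dy, dz in parts of the range, where 1.0 means 600 mm, then a rotation vector rx, ry, rz in parts of the range, where 1.0 means 2 rad; each row is the pose to reach, as a shift and turn from the pose commanded when the call began, along the tool's axes at that moment; what a row does not reach only later rows make up. A row lasts 1/8 s, in which the tool goes at most 62.5 mm and 0.188 rad, less where a joint would pass 70% of its speed; a pose out of reach is approached as far as the arm can. jaw is the opening from 0.0 (shut) to 1.0 (fully open), set as the call begins (left out keeps the last). The fingers move at their own pace and stop on an object; force is the grip in N (left out, the last holds). Time passes only in rows, so rows that do not move let the fingers close. The tool returns the time, the measured TCP pose, the force, the opening and the grip force at its end. only (a regular expression) keeps the lines of the reply that match it, lines (a string "A,B") keeps lines A to B, and quiet returns only ok. Input that does not fit is refused with a message, and nothing moves.
- env.get_state(): the state, without advancing time (a new reading comes with each control period).
- env.snapshot(name): name is "scene" or "top" or "wrist"; returns (picture, depth): 420x560x3 uint8, red, green, blue; 420x560 float32, mm along the optical axis (not along the pixel's ray), 0 where there is no reading.
- env.calibration(name): a dict with "mtx" (3x3 intrinsics, pixels), "world_to_cam" (4x4, takes a point from world to camera coordinates); the wrist camera has in their place "tool_from_camera" (4x4, takes a point from camera to tool coordinates, whose origin is the TCP and whose axes are the flange's). Camera axes: x right, y down, z forward; pixel columns grow to the right and rows downward; lengths in mm; the calibration is good to about 2 mm. A picture is of the moment at which its call begins: read the wrist's pose just before it. calibration takes no time and is no camera call.
- env.job_done(): hands the job in; it is judged then, once.
The state is a dict: "clock": time; "joints": joint angles; "qvel": joint speeds; "joint_torque": joint torques, N m; "ee_pos": TCP position; "tcp_rot": TCP orientation; "contact_force": force on the tool from outside, world axes, zero at the start; "moment": the same for the moment, N m; "opening": opening from 0.0 (shut) to 1.0 (fully open); "finger_force": force on a finger pad.
Only numpy, scipy, OpenCV 4.12 (cv2) and the standard library are available. Lean on these libraries where they do the work, as an engineer would, in place of code of your own. Each camera call takes 0.05 s, during which the arm holds its last target. There are 200 camera calls.

## Task

Lift the top tray of the grey field case by its handle and swing it fully back, stand the squat specimen jar (the low one, the only jar that fits) upright in the compartment underneath, then bring the tray back over and lower it until the case is fully shut. Do not tip the jar over.

Things in the scene. Friction and masses are not known exactly. Their poses are not given: they have to be found in the camera images.
- case: Grey field case, fixed to the bench. Origin: centre of its underside; x points the way the tray swings open (away from the robot), z up. Below: an open, empty compartment 170 (x) by 220 (y) by 62 mm high, walls and floor 5 mm (160 by 210 inside). Shut, the tray, same outline, covers it from 64 to 94 mm high, 59 mm above its floor. Arms add 12 mm at each y end.
- tray (a joint): Angle q (rad) of the tray's parallel arms: 0 shut, 1.92 fully open (stop). The tray stays level; each point moves on a 100 mm arc in the case's x-z plane, from shut: dx = 0.1*(sin(q-1.047)+0.866), dz = 0.1*(cos(q-1.047)-0.5) m; fully open 163 mm to +x, 14 mm up. 0.4 kg, damped hinges; from its top (q = 1.047) it sinks by its weight to the side it leans to and stays there.
- tray_handle (a point): Middle of the tray's black handle: a level bar 110 mm long (case y), 14 by 14 mm thick, on two 12 mm posts 40 mm either side of the middle. Shut, it is at x 0, y 0, z 135 mm in the case frame. The bar's underside is 34 mm above the tray's rim; the tray's contents lie below the rim. Pinch it from above, across the bar (fingers closing along case x), between the posts.
- jar: Squat specimen jar, amber glass, white screw cap: 54 mm diameter, only 42 mm high with its cap, about 0.12 kg. Origin: centre of its underside, z up. Stands on the bench. Bystanders in the same glass and caps: a jar as wide but 78 mm high and a slim bottle 32 mm across, 75 mm high (both too tall to fit); also a flat white dish.

How it is judged (in metres and radians):
On the way, in this order (a step that is already met when the one before it is completed fails the run):
1. the tray is swung back, clear of the compartment (value of joint tray above 1.6 rad), for 0.2 s.
2. the squat jar stands in the compartment with the tray still swung back (value of joint tray above 1.5 rad and x of jar in the frame of case between -0.065 and 0.065 m and y of jar in the frame of case between -0.09 and 0.09 m and z of jar in the frame of case below 0.015 m and angle between jar's own z axis and vertical below 0.2 rad), for 0.2 s.
At the end, for the whole second after the job is handed in: The tray is shut (joint below 0.08 rad, within about 7 mm of fully down) and the squat jar stands at rest in the compartment, upright within 0.2 rad, its underside less than 15 mm above the case's underside and its centre within 65 mm (x) and 90 mm (y) of the case's centre (value of joint tray below 0.08 rad and x of jar in the frame of case between -0.065 and 0.065 m and y of jar in the frame of case between -0.09 and 0.09 m and z of jar in the frame of case below 0.015 m and angle between jar's own z axis and vertical below 0.2 rad and linear speed of jar below 0.03 m/s); the robot touches nothing.
It fails at once if the jar is tipped over (more than about 57 degrees) (angle between jar's own z axis and vertical above 1 rad).
It also fails if it takes over 72 s, if anything falls off the work surface, if the arm or the gripper's body presses on something with over 40 N, if the wrist force passes 120 N, or if a joint passes its speed limit or range.

## Working session

There is one attempt and no reset: what is moved stays moved. The work goes in short steps, Python scripts to look and compute and a tool call to move; the robot and the scene stay as the last step left them, time stands still between calls to the robot, and variables do not carry over. Pictures are saved under pics/ and viewed, at most 10 in all, crops included, and the job is handed in when it is done.

```bash
ls; mkdir -p pics; python3 - <<'E'
from rig import env
import cv2,numpy as np
s=env.get_state();print(s)
for n in("scene","top"):
    im,d=env.snapshot(n);cv2.imwrite(f"pics/{n}0.png",im[:,:,::-1]);np.savez(f"pics/{n}0.npz",im=im,d=d)
    c=env.calibration(n);print(n,c,(d>0).mean())
E
```

```text
pics
rig.py
{'clock': 0.0, 'joints': array([-1.38970992,  0.70708796, -0.02761117,  1.48500887,  0.02200195,
        0.95089467, -0.07550767]), 'qvel': array([-0.0013277 , -0.00042804, -0.00120842,  0.00074493,  0.00142731,
       -0.00042142,  0.00046597]), 'joint_torque': array([-4.76868081e-05, -8.83219814e+01,  1.23451095e+00, -2.36172616e+01,
        1.68902229e-02,  6.49851310e-03,  2.57568303e-05]), 'ee_pos': array([126.99021362, 560.52576383, 229.63382795]), 'tcp_rot': array([-4.05704199e-05,  1.11168265e-01,  9.93801447e-01, -5.46633735e-04]), 'contact_force': array([ 1.74589478, -0.5013718 , -0.31027982]), 'moment': array([-0.01030829,  0.03623913, -0.00945901]), 'finger_force': 0.0, 'opening': 1.0024966212123307}
scene {'mtx': array([[442.73161258,   0.        , 282.25388147],
       [  0.        , 442.73161258, 215.856356  ],
       [  0.        ,   0.        ,   1.        ]]), 'world_to_cam': array([[ 4.78760189e-01,  8.77878564e-01,  1.08585612e-02,
        -2.55739397e+02],
       [ 6.62061529e-01, -3.52884040e-01, -6.61171223e-01,
        -2.94496539e+02],
       [-5.76596231e-01,  3.23731495e-01, -7.50156454e-01,
         1.24768847e+03],
       [ 0.00000000e+00,  0.00000000e+00,  0.00000000e+00,
         1.00000000e+00]])} 0.9960246598639456
top {'mtx': array([[515.84428336,   0.        , 270.65113605],
       [  0.        , 515.84428336, 214.57381862],
       [  0.        ,   0.        ,   1.        ]]), 'world_to_cam': array([[ 1.54669626e-02, -9.99558797e-01,  2.53571308e-02,
        -2.51288528e+01],
       [-9.85947795e-01, -1.94653539e-02, -1.65915779e-01,
         5.52645258e+02],
       [ 1.66336162e-01, -2.24345941e-02, -9.85813862e-01,
         1.38819573e+03],
       [ 0.00000000e+00,  0.00000000e+00,  0.00000000e+00,
         1.00000000e+00]])} 0.9959141156462585
```

View pics/scene0.png

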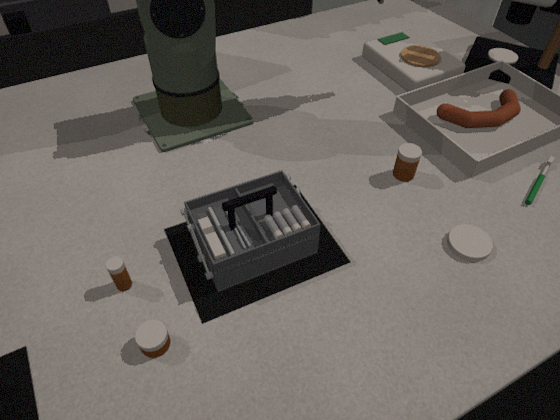

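View pics/top0.png

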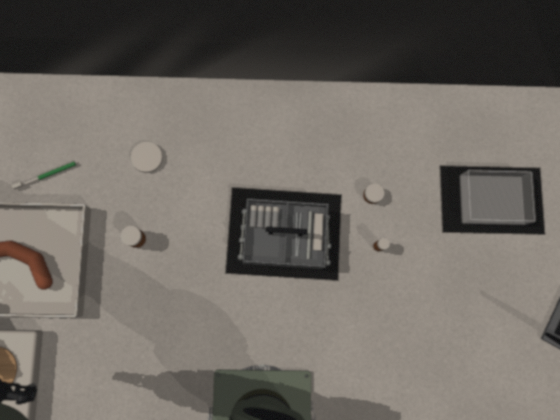

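The scene view shows the squat jar (cap at about 153,332) and the case handle (bar from 224,205 to 275,190). The top view shows the jar at (374,193), the handle bar at (286,232), the slim bottle at (383,245) and the tall jar at (133,237). Next I'll measure from both depth views and cross-check by triangulation.

```bash
cat >h.py <<'E'
import numpy as np,cv2
from rig import env
def cloud(n,d,pose=None):
    c=env.calibration(n);K=np.array(c["mtx"])
    v,u=np.indices(d.shape);p=np.stack([(u-K[0,2])/K[0,0]*d,(v-K[1,2])/K[1,1]*d,d],-1)
    T=np.linalg.inv(c["world_to_cam"]) if pose is None else pose@c["tool_from_camera"]
    p=p@T[:3,:3].T+T[:3,3];p[d<=0]=np.nan;return p
E
python3 - <<'E'
from h import *
P={}
for n in("scene","top"):
    f=np.load(f"pics/{n}0.npz");P[n]=cloud(n,f["d"]);
    p=P[n];big=cv2.resize(f["im"],None,fx=4,fy=4,interpolation=3)
    def st(name,roi,zl,zh):
        u0,u1,v0,v1=roi;q=p[v0:v1,u0:u1].reshape(-1,3);q=q[(q[:,2]>zl)&(q[:,2]<zh)]
        r=cv2.minAreaRect(q[:,:2].astype(np.float32));print(n,name,len(q),'med z',np.median(q[:,2]).round(1),'mean',q.mean(0).round(1),'rect',np.round(r[0],1),np.round(r[1],1),round(r[2],1))
    R={"scene":((180,330,165,290),(125,185,310,370),(95,140,245,300),(380,430,135,190)),"top":((225,345,185,280),(355,393,175,210),(368,400,230,262),(115,150,220,255))}[n]
    st("handle",R[0],122,160);st("tray",R[0],80,104)
    st("jar",R[1],34,60);st("slim",R[2],60,90);st("tall",R[3],65,95)
    st("bench",R[1],-15,12)
a=cv2.imread("pics/scene0.png")[170:290,160:340];b=cv2.imread("pics/top0.png")[180:285,220:400]
a=cv2.resize(a,None,fx=4,fy=4,interpolation=2);b=cv2.resize(b,None,fx=4,fy=4,interpolation=2)
cv2.imwrite("pics/ca.png",np.clip(a*1.6,0,255));cv2.imwrite("pics/cb.png",np.clip(b*1.6,0,255))
E
```

```text
scene handle 551 med z 140.8 mean [502.7 -55.5 138.7] rect [499.8 -54.2] [108.8  17.1] 86.8
scene tray 3312 med z 86.0 mean [512.8 -52.3  87.3] rect [499.3 -52.3] [245.3 174.2] 87.4
scene jar 777 med z 41.9 mean [ 627.7 -306.5   41.6] rect [ 626.1 -306.3] [54.  52.8] 6.0
scene slim 268 med z 74.3 mean [ 481.1 -321.2   72.7] rect [ 478.7 -321.5] [30.7 30.9] 0.7
scene tall 371 med z 78.6 mean [489.6 358.3  77.3] rect [485.3 362.1] [52.2 55.6] 55.3
scene bench 2633 med z 0.1 mean [ 6.181e+02 -3.046e+02  3.000e-01] rect [ 613.2 -306.8] [110.1 129.2] 69.5
top handle 244 med z 141.3 mean [497.7 -53.8 141. ] rect [498.2 -53.8] [109.4  15. ] 87.9
top tray 1355 med z 86.5 mean [509.9 -51.1  87.6] rect [498.5 -54.2] [244.4 170.9] 87.3
top jar 278 med z 41.8 mean [ 622.9 -306.5   41.8] rect [ 623.6 -306.8] [50.4 52.4] 38.0
top slim 117 med z 75.1 mean [ 475.3 -321.    74.5] rect [ 476.  -321.3] [30.2 29.8] 54.9
top tall 329 med z 77.6 mean [483.8 361.1  77.5] rect [484.6 361.6] [52.7 52.3] 65.3
top bench 1006 med z -0.2 mean [ 634.5 -314.9   -0. ] rect [ 633.9 -315.5] [103.4 112.9] 0.9[ WARN:0@0.396] global loadsave.cpp:1063 imwrite_ Unsupported depth image for selected encoder is fallbacked to CV_8U.
```

View pics/ca.png

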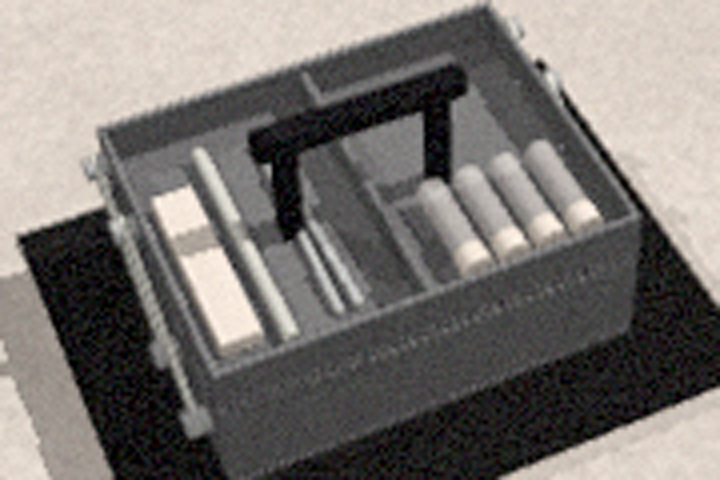

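View pics/cb.png

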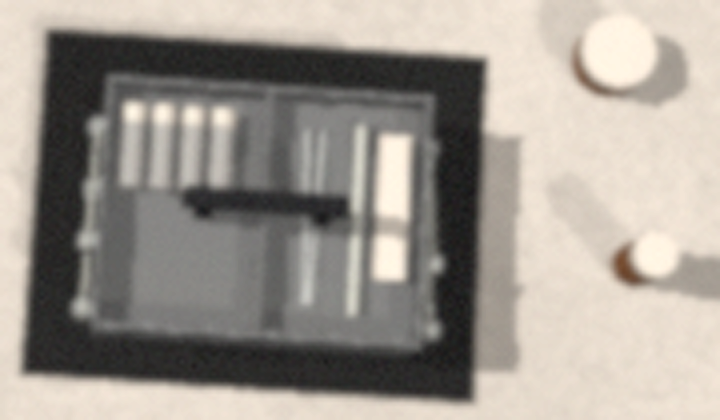

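Both views agree: the bar centre is at about (499, -54) with its top at z 141, and the case is turned about -2.7°. The squat jar is at about (624.5, -306.5) with its top at 42. I'll move around towards the handle, starting with a waypoint clear of the base.

Units first: shifts go in shares of 600 mm and turns go in shares of 2 rad. So -330 mm is -0.55, -100 mm is -0.1667, 0.8 rad is 0.4.

```bash
cat >>h.py <<'E'
from scipy.spatial.transform import Rotation as Ro
CASE=np.array([499.,-54.,0]);YAW=-np.radians(2.7)
def case2w(p): return CASE+Ro.from_euler('z',YAW).apply(p)
def pose():
    s=env.get_state();q=np.array(s["tcp_rot"]);R=Ro.from_quat(np.r_[q[1:],q[0]]);return s,np.array(s["ee_pos"]),R
def goto(t):
    "shift in tool axes to world TCP target t, with tool y along case x, z down"
    s,p,R=pose();Rt=Ro.from_euler('z',YAW)*Ro.from_matrix([[0,1,0],[1,0,0],[0,0,-1]])
    print('t',round(s["clock"],2),'shift',R.inv().apply(np.array(t)-p).round(1),'rot',(R.inv()*Rt).as_rotvec().round(3),'at',p.round(1),'case',Ro.from_euler('z',-YAW).apply(p-CASE).round(1),'open',round(s["opening"],3),'F',np.round(s["contact_force"],1))
E
```

>>> drive_effector:
  offsets:
    - [[-0.1, -0.05, 0], [0, 0, 0.075]]
    - [[-0.2, -0.1, 0], [0, 0, 0.15]]
    - [[-0.3, -0.1667, 0], [0, 0, 0.225]]
    - [[-0.3833, -0.2333, 0], [0, 0, 0.3]]
    - [[-0.4667, -0.2917, 0], [0, 0, 0.35]]
    - [[-0.55, -0.35, 0], [0, 0, 0.4]]
    - [[-0.55, -0.35, 0], [0, 0, 0.4]]

```text
clock: 0.98
ee_pos: [404.5, 280.0, 230.1]
tcp_rot: [0.001, 0.492, 0.871, -0.0]
contact_force: [-0.3, 0.1, -0.3]
opening: 1.003
finger_force: 0.0
```

```bash
python3 -c "
from h import *
goto([499,-54,215])"
```

```text
t 0.97 shift [-334.8  -91.4   15.5] rot [0.    0.001 0.589] at [404.5 280.  230.1] case [-110.1  329.2  230.1] open 1.003 F [-0.3  0.1 -0.3]
```

In the tool's units: -335 mm is -0.5583, -325 mm is -0.5417, 0.589 rad is 0.2945.

>>> drive_effector:
  offsets:
    - [[-0.0917, -0.025, 0], [0, 0, 0.05]]
    - [[-0.1833, -0.05, 0.0033], [0, 0, 0.1]]
    - [[-0.275, -0.075, 0.0067], [0, 0, 0.15]]
    - [[-0.3667, -0.1, 0.0133], [0, 0, 0.2]]
    - [[-0.4583, -0.125, 0.02], [0, 0, 0.25]]
    - [[-0.5417, -0.1467, 0.025], [0, 0, 0.2945]]
    - [[-0.5583, -0.1517, 0.025], [0, 0, 0.2945]]
    - [[-0.5583, -0.1517, 0.025], [0, 0, 0.2945]]

```text
clock: 1.98
ee_pos: [499.3, -49.9, 214.9]
tcp_rot: [-0.0, 0.721, 0.693, -0.0]
contact_force: [0.5, 0.4, 0.0]
opening: 0.998
finger_force: 0.0
```

```bash
python3 -c "
from h import *
s,p,R=pose();T=np.eye(4);T[:3,:3]=R.as_matrix();T[:3,3]=p
im,d=env.snapshot('wrist');cv2.imwrite('pics/w1.png',im[:,:,::-1])
c=cloud('wrist',d,T).reshape(-1,3)
for zl,zh in((125,160),(80,104)):
    q=c[(c[:,2]>zl)&(c[:,2]<zh)&(abs(c[:,0]-499)<110)&(abs(c[:,1]+54)<140)];print(len(q),np.median(q[:,2]),cv2.minAreaRect(q[:,:2].astype(np.float32)))
goto([499,-54,138])"
```

```text
2339 141.7182306473834 ((499.7618408203125, -53.84882354736328), (109.51679992675781, 14.01801872253418), 87.45832061767578)
13777 85.44849144586567 ((499.7344970703125, -54.30590057373047), (244.27154541015625, 170.62242126464844), 87.41779327392578)
t 2.02 shift [-5.  0. 77.] rot [-0.    -0.001  0.008] at [499.2 -49.1 215. ] case [ -0.    4.9 215. ] open 0.999 F [-0.   0.3 -0.1]
```

View pics/w1.png

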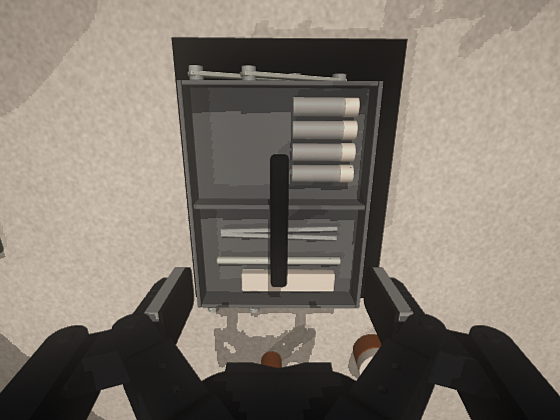

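The wrist view confirms the bar, running from (279,155) to (279,287), centred between the open fingers at (499.6, -54) with its top at 141.5. I'll descend and pinch it.

In the tool's units: 77 mm is 0.1283, 60 mm is 0.1.

>>> drive_effector:
  offsets:
    - [[-0.0067, 0, 0.0333], [0, 0, 0]]
    - [[-0.0083, 0, 0.0667], [0, 0, 0]]
    - [[-0.0083, 0, 0.1], [0, 0, 0]]
    - [[-0.0083, 0, 0.1283], [0, 0, 0]]
    - [[-0.0083, 0, 0.1283], [0, 0, 0]]

```text
clock: 2.65
ee_pos: [498.6, -53.8, 137.6]
tcp_rot: [-0.001, 0.721, 0.693, -0.0]
contact_force: [-0.5, -0.0, 1.3]
opening: 1.007
finger_force: 0.0
```

>>> drive_effector:
  offsets:
    - [[0, 0, 0], [0, 0, 0]]
    - [[0, 0, 0], [0, 0, 0]]
    - [[0, 0, 0], [0, 0, 0]]
    - [[0, 0, 0], [0, 0, 0]]
    - [[0, 0, 0], [0, 0, 0]]
    - [[0, 0, 0], [0, 0, 0]]
  jaw: 0
  force: 50

```text
clock: 3.4
ee_pos: [499.3, -55.3, 138.4]
tcp_rot: [0.0, 0.721, 0.692, 0.0]
contact_force: [-0.0, -0.1, 4.4]
opening: 0.129
finger_force: 48.8
```

```bash
python3 - <<'E'
from h import *
goto([499,-54,138])
for q in np.arange(0.12,1.93,0.12): print(round(q,2),round(100*(np.sin(q-1.047)+.866)),round(-100*(np.cos(q-1.047)-.5)),end='; ')
E
```

```text
t 3.4 shift [ 1.3 -0.4  0.4] rot [0.001 0.    0.006] at [499.3 -55.3 138.4] case [  0.4  -1.3 138.4] open 0.129 F [-0.  -0.1  4.4]
0.12 7 -10; 0.24 14 -19; 0.36 23 -27; 0.48 33 -34; 0.6 43 -40; 0.72 54 -45; 0.84 66 -48; 0.96 78 -50; 1.08 90 -50; 1.2 102 -49; 1.32 114 -46; 1.44 125 -42; 1.56 136 -37; 1.68 146 -31; 1.8 155 -23; 1.92 163 -14;
```

In the tool's units: 78 mm is 0.13, 66 mm is 0.11.

>>> drive_effector:
  offsets:
    - [[0, 0.0117, -0.0167], [0, 0, 0]]
    - [[0, 0.0233, -0.0317], [0, 0, 0]]
    - [[0, 0.0383, -0.045], [0, 0, 0]]
    - [[0, 0.055, -0.0567], [0, 0, 0]]
    - [[0, 0.0717, -0.0667], [0, 0, 0]]
    - [[0, 0.09, -0.075], [0, 0, 0]]
    - [[0, 0.11, -0.08], [0, 0, 0]]
    - [[0, 0.13, -0.0833], [0, 0, 0]]

```text
clock: 4.4
ee_pos: [577.1, -58.8, 188.3]
tcp_rot: [-0.0, 0.722, 0.692, -0.0]
contact_force: [-1.0, -2.3, -3.9]
opening: 0.125
finger_force: 49.7
```

```bash
python3 -c "
from h import *
goto(case2w([163,0,152]))"
```

```text
t 4.4 shift [ 0.6 84.8 36.2] rot [-0.001  0.     0.006] at [577.1 -58.8 188.3] case [ 78.2  -1.1 188.3] open 0.125 F [-1.  -2.3 -3.9]
```

Tracking the arc well with low force. I'll continue relative to this point: dy is dx minus 78, and dz is relative to -50.

In the tool's units: 84 mm is 0.14, 77 mm is 0.1283.

>>> drive_effector:
  offsets:
    - [[0, 0.02, 0], [0, 0, 0]]
    - [[0, 0.04, 0.0017], [0, 0, 0]]
    - [[0, 0.06, 0.0067], [0, 0, 0]]
    - [[0, 0.0783, 0.0133], [0, 0, 0]]
    - [[0, 0.0967, 0.0217], [0, 0, 0]]
    - [[0, 0.1133, 0.0317], [0, 0, 0]]
    - [[0, 0.1283, 0.045], [0, 0, 0]]
    - [[0, 0.14, 0.0583], [0, 0, 0]]

```text
clock: 5.4
ee_pos: [662.2, -62.6, 153.0]
tcp_rot: [0.001, 0.722, 0.692, 0.0]
contact_force: [4.2, -4.2, 3.1]
opening: 0.13
finger_force: 50.5
```

>>> drive_effector:
  offsets:
    - [[0, 0, 0], [0, 0, 0]]
    - [[0, 0, 0], [0, 0, 0]]

```text
clock: 5.65
ee_pos: [662.0, -62.6, 153.1]
tcp_rot: [0.001, 0.722, 0.692, 0.0]
contact_force: [5.2, -4.5, 1.3]
opening: 0.13
finger_force: 50.3
```

```bash
python3 -c "
from h import *
goto(case2w([163,0,152]))"
```

```text
t 5.65 shift [ 0.9 -0.2  1.1] rot [0.002 0.001 0.006] at [662.  -62.6 153.1] case [163.2  -0.9 153.1] open 0.13 F [ 5.2 -4.5  1.3]
```

>>> drive_effector:
  offsets:
    - [[0, 0, 0], [0, 0, 0]]
    - [[0, 0, 0], [0, 0, 0]]
    - [[0, 0, 0], [0, 0, 0]]
    - [[0, 0, 0], [0, 0, 0]]
  jaw: 1

```text
clock: 6.15
ee_pos: [660.9, -61.8, 153.1]
tcp_rot: [-0.0, 0.721, 0.693, -0.0]
contact_force: [-0.6, 0.0, -0.2]
opening: 0.965
finger_force: 0.0
```

>>> drive_effector:
  offsets:
    - [[0, 0, -0.0333], [0, 0, 0]]
    - [[0, 0, -0.075], [0, 0, 0]]
    - [[0, 0, -0.1167], [0, 0, 0]]
    - [[0, 0, -0.1167], [0, 0, 0]]

```text
clock: 6.65
ee_pos: [661.6, -62.1, 224.8]
tcp_rot: [0.001, 0.721, 0.692, 0.001]
contact_force: [-0.5, -0.3, 0.2]
opening: 1.002
finger_force: 0.0
```

```bash
python3 -c "
from h import *
goto([624.5,-306.5,180])
im,d=env.snapshot('scene');np.savez('pics/s2.npz',im=im,d=d);cv2.imwrite('pics/s2.png',im[:,:,::-1])
p=cloud('scene',d)
l=Ro.from_euler('z',-YAW).apply(p.reshape(-1,3)-CASE)
f=lambda m:(m.sum(),np.nanmedian(l[m],0).round(1),np.nanpercentile(l[m],[1,99],axis=0).round(1))
print('floor',f((abs(l[:,0])<60)&(abs(l[:,1])<85)&(l[:,2]<30)))
print('tray rim',f((l[:,0]>70)&(l[:,0]<260)&(abs(l[:,1])<125)&(l[:,2]>100)&(l[:,2]<115)))"
```

```text
t 6.65 shift [-245.7  -27.1   44.8] rot [0.003 0.    0.006] at [661.6 -62.1 224.8] case [162.8  -0.4 224.8] open 1.002 F [-0.5 -0.3  0.2]
floor (np.int64(1789), array([-27.7,  -3.8,   6.2]), array([[-59.3, -83.4,   3.2],
       [  2.8,  83.4,   9. ]]))
tray rim (np.int64(2049), array([191.6,   1.2, 106.2]), array([[  79.1, -113.6,  100.1],
       [ 249.2,  111.7,  111.3]]))
```

View pics/s2.png

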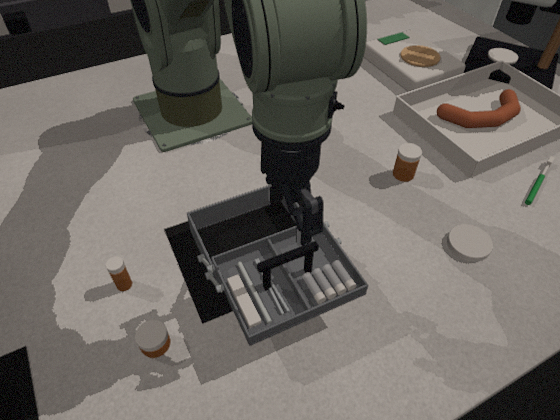

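The tray (rim around 240–365, 245–335) rests fully back at case x 79..249, and the compartment is empty with its floor at z ≈ 6. Now to the jar at (152,338).

>>> drive_effector:
  offsets:
    - [[-0.0917, -0.01, 0], [0, 0, 0]]
    - [[-0.1833, -0.02, 0], [0, 0, 0]]
    - [[-0.275, -0.03, 0.0167], [0, 0, 0]]
    - [[-0.3583, -0.04, 0.05], [0, 0, 0]]
    - [[-0.4083, -0.045, 0.075], [0, 0, 0]]
    - [[-0.41, -0.045, 0.075], [0, 0, 0]]
    - [[-0.41, -0.045, 0.075], [0, 0, 0]]

```text
clock: 7.58
ee_pos: [624.2, -305.8, 177.9]
tcp_rot: [-0.0, 0.721, 0.693, 0.0]
contact_force: [0.5, -0.1, 0.3]
opening: 1.0
finger_force: 0.0
```

```bash
python3 -c "
from h import *
s,p,R=pose();T=np.eye(4);T[:3,:3]=R.as_matrix();T[:3,3]=p
im,d=env.snapshot('wrist');cv2.imwrite('pics/w3.png',im[:,:,::-1])
c=cloud('wrist',d,T).reshape(-1,3)
q=c[(c[:,2]>36)&(c[:,2]<52)&(abs(c[:,0]-624)<50)&(abs(c[:,1]+306)<50)];print(len(q),np.median(q[:,2]),cv2.minEnclosingCircle(q[:,:2].astype(np.float32)),cv2.minAreaRect(q[:,:2].astype(np.float32)))
goto([624.5,-306.5,28])"
```

```text
2273 41.94833037726454 ((625.6031494140625, -307.4849853515625), 26.96251678466797) ((625.594970703125, -306.8711242675781), (52.33353042602539, 52.3485107421875), 86.2584228515625)
t 7.62 shift [-1.100e+00  1.000e-01  1.502e+02] rot [ 0.    -0.     0.007] at [ 624.4 -305.4  178.2] case [ 137.1 -245.3  178.2] open 1.002 F [-1.1  0.3 -0.4]
```

View pics/w3.png

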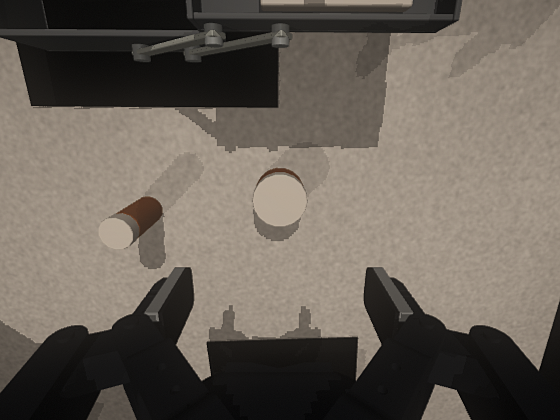

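Jar cap at (279,200), measured at (625.5, -307) with its top at 42, centred between the fingers. I'll descend and grip it gently.

In the tool's units: 148 mm is 0.2467, 130 mm is 0.2167.

>>> drive_effector:
  offsets:
    - [[-0.0017, 0.0017, 0.0667], [0, 0, 0]]
    - [[-0.0017, 0.0017, 0.1333], [0, 0, 0]]
    - [[-0.0017, 0.0017, 0.1833], [0, 0, 0]]
    - [[-0.0017, 0.0017, 0.2167], [0, 0, 0]]
    - [[-0.0017, 0.0017, 0.2467], [0, 0, 0]]
    - [[-0.0017, 0.0017, 0.2467], [0, 0, 0]]

```text
clock: 8.38
ee_pos: [624.7, -307.3, 29.4]
tcp_rot: [-0.001, 0.721, 0.693, -0.0]
contact_force: [0.2, 0.7, 0.3]
opening: 1.001
finger_force: 0.0
```

>>> drive_effector:
  offsets:
    - [[0, 0, 0], [0, 0, 0]]
    - [[0, 0, 0], [0, 0, 0]]
    - [[0, 0, 0], [0, 0, 0]]
    - [[0, 0, 0], [0, 0, 0]]
    - [[0, 0, 0], [0, 0, 0]]
    - [[0, 0, 0], [0, 0, 0]]
  jaw: 0
  force: 30

```text
clock: 9.12
ee_pos: [625.3, -308.0, 31.4]
tcp_rot: [0.001, 0.721, 0.692, 0.0]
contact_force: [-2.8, 1.1, 8.4]
opening: 0.615
finger_force: 29.9
```

```bash
python3 -c "
from h import *
goto(case2w([-5,0,140]))"
```

```text
t 9.12 shift [ 248.5 -141.4 -108.9] rot [0.001 0.001 0.006] at [ 625.3 -308.    31.4] case [ 138.1 -247.7   31.4] open 0.615 F [-2.8  1.1  8.4]
```

In the tool's units: -130 mm is -0.2167, -100 mm is -0.1667.

>>> drive_effector:
  offsets:
    - [[0, 0, -0.0333], [0, 0, 0]]
    - [[0, 0, -0.1], [0, 0, 0]]
    - [[0, 0, -0.1667], [0, 0, 0]]
    - [[0, 0, -0.2167], [0, 0, 0]]
    - [[0, 0, -0.2167], [0, 0, 0]]

```text
clock: 9.75
ee_pos: [625.8, -308.3, 163.9]
tcp_rot: [0.002, 0.721, 0.692, 0.001]
contact_force: [-0.3, 0.1, -1.4]
opening: 0.612
finger_force: 31.9
```

>>> drive_effector:
  offsets:
    - [[0.0667, -0.0417, 0], [0, 0, 0]]
    - [[0.1417, -0.0833, 0], [0, 0, 0]]
    - [[0.2167, -0.125, 0], [0, 0, 0]]
    - [[0.2833, -0.1667, 0], [0, 0, 0]]
    - [[0.3417, -0.2, 0], [0, 0, 0]]
    - [[0.3917, -0.225, 0], [0, 0, 0]]
    - [[0.4133, -0.2367, 0], [0, 0, 0]]
    - [[0.4133, -0.2367, 0], [0, 0, 0]]

```text
clock: 10.75
ee_pos: [493.2, -53.8, 160.3]
tcp_rot: [0.0, 0.721, 0.693, 0.0]
contact_force: [0.8, -0.6, -1.5]
opening: 0.605
finger_force: 32.0
```

```bash
python3 -c "
from h import *
goto(case2w([-5,0,37]))
s,p,R=pose();T=np.eye(4);T[:3,:3]=R.as_matrix();T[:3,3]=p
im,d=env.snapshot('wrist');cv2.imwrite('pics/w4.png',im[:,:,::-1])
im2,d2=env.snapshot('scene');cv2.imwrite('pics/s4.png',cv2.resize(np.hstack([im[:,:,::-1],im2[:,:,::-1]]),(800,300)))"
```

```text
t 10.75 shift [1.000e-01 8.000e-01 1.233e+02] rot [0.    0.    0.007] at [493.2 -53.8 160.3] case [-5.800e+00 -1.000e-01  1.603e+02] open 0.605 F [ 0.8 -0.6 -1.5]
```

View pics/s4.png

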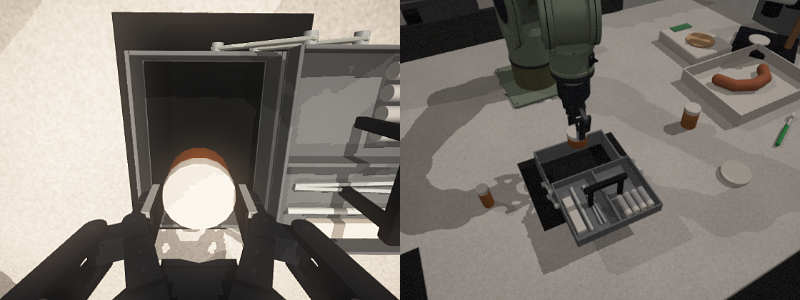

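The jar hangs upright in the fingers over the compartment's middle (wrist half: cap at 199,195; scene half: 576,140). I'll lower it.

In the tool's units: 118 mm is 0.1967, 105 mm is 0.175.

>>> drive_effector:
  offsets:
    - [[0, 0, 0.05], [0, 0, 0]]
    - [[0, 0.0017, 0.1], [0, 0, 0]]
    - [[0, 0.0017, 0.1417], [0, 0, 0]]
    - [[0, 0.0017, 0.175], [0, 0, 0]]
    - [[0, 0.0017, 0.1967], [0, 0, 0]]
    - [[0, 0.0017, 0.1967], [0, 0, 0]]

```text
clock: 11.6
ee_pos: [494.0, -54.7, 41.7]
tcp_rot: [-0.0, 0.722, 0.692, -0.0]
contact_force: [0.5, 0.1, -0.8]
opening: 0.612
finger_force: 32.1
```

>>> drive_effector:
  offsets:
    - [[0, 0, 0.0033], [0, 0, 0]]
    - [[0, 0, 0.0067], [0, 0, 0]]
    - [[0, 0, 0.01], [0, 0, 0]]
    - [[0, 0, 0.01], [0, 0, 0]]

```text
clock: 12.1
ee_pos: [494.3, -54.1, 36.4]
tcp_rot: [0.0, 0.721, 0.692, 0.0]
contact_force: [-1.2, 0.1, 4.9]
opening: 0.611
finger_force: 32.6
```

>>> drive_effector:
  offsets:
    - [[0, 0, 0], [0, 0, 0]]
    - [[0, 0, 0], [0, 0, 0]]
    - [[0, 0, 0], [0, 0, 0]]
    - [[0, 0, 0], [0, 0, 0]]
  jaw: 0.85

```text
clock: 12.6
ee_pos: [494.2, -54.1, 36.1]
tcp_rot: [0.0, 0.721, 0.692, -0.0]
contact_force: [0.1, -0.4, -0.5]
opening: 0.852
finger_force: 0.0
```

>>> drive_effector:
  offsets:
    - [[0, 0, -0.025], [0, 0, 0]]
    - [[0, 0, -0.0667], [0, 0, 0]]
    - [[0, 0, -0.1333], [0, 0, 0]]
    - [[0, 0, -0.2167], [0, 0, 0]]
    - [[0, 0, -0.3], [0, 0, 0]]
    - [[0, 0, -0.3], [0, 0, 0]]

```text
clock: 13.35
ee_pos: [495.1, -54.3, 219.9]
tcp_rot: [0.002, 0.721, 0.692, 0.002]
contact_force: [-0.5, -0.4, -0.6]
opening: 0.845
finger_force: 0.0
```

```bash
python3 -c "
from h import *
s,p,R=pose();T=np.eye(4);T[:3,:3]=R.as_matrix();T[:3,3]=p
im,d=env.snapshot('wrist');cv2.imwrite('pics/w5.png',im[:,:,::-1])
c=cloud('wrist',d,T).reshape(-1,3);l=Ro.from_euler('z',-YAW).apply(c-CASE)
q=l[(l[:,2]>42)&(l[:,2]<54)&(abs(l[:,0])<60)&(abs(l[:,1])<80)];print(len(q),np.percentile(q[:,2],[2,50,98]),cv2.minAreaRect(q[:,:2].astype(np.float32)))
t=l[(l[:,2]>130)&(l[:,2]<165)&(l[:,0]>100)&(l[:,0]<220)&(abs(l[:,1])<80)]
print(len(t),np.percentile(t,[1,50,99],axis=0).round(1))
goto(case2w([163,0,230]))"
```

```text
1820 [45.23627958 46.98033603 48.47164494] ((-4.033531188964844, 0.5845394134521484), (52.309993743896484, 52.86151885986328), 88.77043151855469)
4165 [[156.1 -51.5 131.5]
 [158.7   8.  155.2]
 [169.8  54.7 157.6]]
t 13.4 shift [ -0.8 167.6 -11.5] rot [ 0.003 -0.     0.006] at [494.4 -54.  218. ] case [ -4.5  -0.3 218. ] open 0.851 F [-0.  -0.1 -0.2]
```

View pics/w5.png

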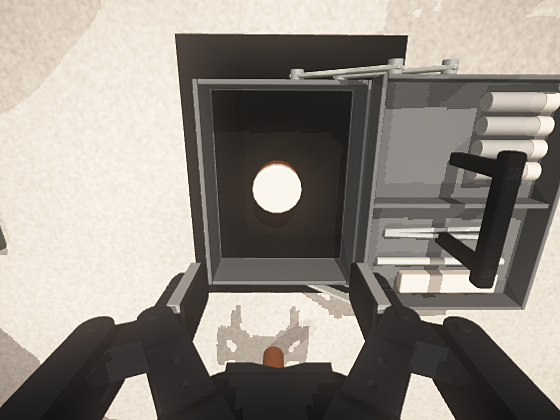

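The jar's cap (277,188) is level at z 47 and centred at case (-4, 0.6), so it stands in the compartment. The tray handle is at (498,218), still open. I'll go back to the handle.

In the tool's units: 167 mm is 0.2783, 155 mm is 0.2583, 0.006 rad is 0.003.

>>> drive_effector:
  offsets:
    - [[0, 0.0583, -0.0083], [0, 0, 0]]
    - [[0, 0.1333, -0.0167], [0, 0, 0]]
    - [[0, 0.2083, -0.0167], [0, 0, 0]]
    - [[0, 0.2583, -0.0167], [0, 0, 0]]
    - [[0, 0.2783, -0.0167], [0, 0, 0.003]]
    - [[0, 0.2783, -0.0167], [0, 0, 0.003]]
  jaw: 1

```text
clock: 14.15
ee_pos: [660.7, -61.0, 224.9]
tcp_rot: [-0.001, 0.724, 0.69, -0.001]
contact_force: [-0.5, -0.1, -0.1]
opening: 0.997
finger_force: 0.0
```

```bash
python3 -c "
from h import *
goto(case2w([163,0,152]))"
```

```text
t 14.15 shift [-0.6  1.3 72.9] rot [-0.002  0.     0.   ] at [660.7 -61.  224.9] case [161.9   0.6 224.9] open 0.997 F [-0.5 -0.1 -0.1]
```

In the tool's units: 72 mm is 0.12, 60 mm is 0.1.

>>> drive_effector:
  offsets:
    - [[0, 0.0017, 0.0333], [0, 0, 0]]
    - [[0, 0.0017, 0.0667], [0, 0, 0]]
    - [[0, 0.0017, 0.1], [0, 0, 0]]
    - [[0, 0.0017, 0.12], [0, 0, 0]]
    - [[0, 0.0017, 0.12], [0, 0, 0]]

```text
clock: 14.78
ee_pos: [661.5, -60.9, 153.7]
tcp_rot: [-0.0, 0.724, 0.69, -0.0]
contact_force: [0.8, -0.4, 0.0]
opening: 0.997
finger_force: 0.0
```

>>> drive_effector:
  offsets:
    - [[0, 0, 0], [0, 0, 0]]
    - [[0, 0, 0], [0, 0, 0]]
    - [[0, 0, 0], [0, 0, 0]]
    - [[0, 0, 0], [0, 0, 0]]
    - [[0, 0, 0], [0, 0, 0]]
    - [[0, 0, 0], [0, 0, 0]]
  jaw: 0
  force: 50

```text
clock: 15.52
ee_pos: [662.4, -61.0, 154.4]
tcp_rot: [0.0, 0.724, 0.69, 0.0]
contact_force: [2.8, 0.4, 3.2]
opening: 0.114
finger_force: 49.0
```

```bash
python3 -c "
from h import *
goto(case2w([163,0,152]))"
```

```text
t 15.53 shift [-0.7 -0.5  2.4] rot [0.001 0.    0.   ] at [662.4 -61.  154.4] case [163.5   0.7 154.4] open 0.114 F [2.8 0.4 3.2]
```

In the tool's units: -85 mm is -0.1417, -73 mm is -0.1217.

>>> drive_effector:
  offsets:
    - [[0, -0.0133, -0.015], [0, 0, 0]]
    - [[0, -0.0283, -0.0283], [0, 0, 0]]
    - [[0, -0.045, -0.0383], [0, 0, 0]]
    - [[0, -0.0633, -0.0467], [0, 0, 0]]
    - [[0, -0.0817, -0.0533], [0, 0, 0]]
    - [[0, -0.1017, -0.0583], [0, 0, 0]]
    - [[0, -0.1217, -0.06], [0, 0, 0]]
    - [[0, -0.1417, -0.06], [0, 0, 0]]

```text
clock: 16.52
ee_pos: [575.9, -57.0, 190.0]
tcp_rot: [-0.0, 0.724, 0.69, -0.0]
contact_force: [2.3, -0.5, -10.8]
opening: 0.11
finger_force: 48.6
```

```bash
python3 -c "
from h import *
goto(case2w([0,0,138]))"
```

```text
t 16.52 shift [ -0.6 -76.9  52.1] rot [-0.001  0.     0.   ] at [575.9 -57.  190. ] case [ 77.    0.6 190. ] open 0.11 F [  2.3  -0.5 -10.8]
```

In the tool's units: -78 mm is -0.13, -71 mm is -0.1183.

>>> drive_effector:
  offsets:
    - [[0, -0.02, 0.0033], [0, 0, 0]]
    - [[0, -0.04, 0.0083], [0, 0, 0]]
    - [[0, -0.0583, 0.0167], [0, 0, 0]]
    - [[0, -0.075, 0.0267], [0, 0, 0]]
    - [[0, -0.0917, 0.0383], [0, 0, 0]]
    - [[0, -0.1067, 0.0517], [0, 0, 0]]
    - [[0, -0.1183, 0.0667], [0, 0, 0]]
    - [[0, -0.13, 0.0833], [0, 0, 0]]

```text
clock: 17.52
ee_pos: [498.3, -53.3, 140.2]
tcp_rot: [-0.0, 0.723, 0.69, -0.0]
contact_force: [10.0, 0.9, 28.4]
opening: -0.004
finger_force: 16.0
```

>>> drive_effector:
  offsets:
    - [[0, 0, 0], [0, 0, 0]]
    - [[0, 0, 0], [0, 0, 0]]

```text
clock: 17.77
ee_pos: [498.8, -53.3, 140.7]
tcp_rot: [0.0, 0.724, 0.69, 0.0]
contact_force: [0.6, 1.0, 7.7]
opening: 0.002
finger_force: 3.9
```

```bash
python3 -c "
from h import *
goto(case2w([0,0,138]))"
```

```text
t 17.77 shift [-0.7  0.3  2.7] rot [ 0. -0.  0.] at [498.8 -53.3 140.7] case [ -0.3   0.7 140.7] open 0.002 F [0.6 1.  7.7]
```

The fingers have closed fully, so the bar has slipped out. I'll look before moving.

```bash
python3 -c "
from h import *
im,d=env.snapshot('scene');cv2.imwrite('pics/s6.png',cv2.resize(im[150:300,160:360,::-1],None,fx=4,fy=4,interpolation=2))
s,p,R=pose();T=np.eye(4);T[:3,:3]=R.as_matrix();T[:3,3]=p
iw,dw=env.snapshot('wrist')
for n,c in(('scene',cloud('scene',d)),('wrist',cloud('wrist',dw,T)),('top',cloud('top',env.snapshot('top')[1]))):
    l=Ro.from_euler('z',-YAW).apply(c.reshape(-1,3)-CASE)
    for lo,hi in((84,92),(92,104),(104,125)):
        q=l[(l[:,2]>lo)&(l[:,2]<hi)&(abs(l[:,0])<250)&(abs(l[:,1])<125)]
        print(n,lo,hi,len(q),np.percentile(q,[2,50,98],axis=0).round(0).tolist() if len(q)>5 else '')
"
```

```text
scene 84 92 1296 [[-82.0, -114.0, 84.0], [34.0, 28.0, 87.0], [86.0, 114.0, 92.0]]
scene 92 104 744 [[-84.0, -109.0, 92.0], [22.0, -16.0, 94.0], [86.0, 110.0, 101.0]]
scene 104 125 103 [[-1.0, -45.0, 105.0], [6.0, -34.0, 115.0], [8.0, 45.0, 124.0]]
wrist 84 92 9450 [[-81.0, -105.0, 84.0], [32.0, 50.0, 86.0], [82.0, 118.0, 92.0]]
wrist 92 104 5606 [[-84.0, -106.0, 92.0], [-0.0, 81.0, 94.0], [85.0, 109.0, 95.0]]
wrist 104 125 0 
top 84 92 178 [[-83.0, -120.0, 84.0], [8.0, -96.0, 87.0], [84.0, 109.0, 92.0]]
top 92 104 144 [[-85.0, -110.0, 92.0], [23.0, -99.0, 95.0], [83.0, 110.0, 99.0]]
top 104 125 0
```

View pics/s6.png

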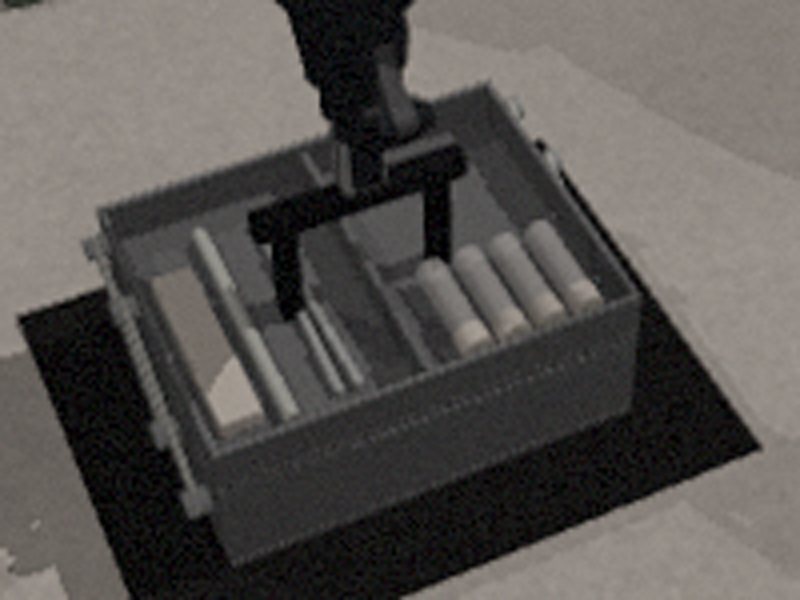

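The tray is shut: the rim is at z ≈ 94 and case x is -84..86. The fingertips sit over the bar (390,180) without holding it. I'll back straight up and recheck.

In the tool's units: -25 mm is -0.0417, -15 mm is -0.025.

>>> drive_effector:
  offsets:
    - [[0, 0, -0.005], [0, 0, 0]]
    - [[0, 0, -0.0133], [0, 0, 0]]
    - [[0, 0, -0.025], [0, 0, 0]]
    - [[0, 0, -0.0417], [0, 0, 0]]

```text
clock: 18.42
ee_pos: [499.1, -53.3, 165.7]
tcp_rot: [-0.0, 0.724, 0.69, -0.0]
contact_force: [0.0, -0.4, 0.3]
opening: 0.001
finger_force: 0.0
```

>>> drive_effector:
  offsets:
    - [[0, 0, -0.05], [0, 0, 0]]
    - [[0, 0, -0.1167], [0, 0, 0]]
    - [[0, 0, -0.1667], [0, 0, 0]]
    - [[0, 0, -0.1667], [0, 0, 0]]

```text
clock: 18.92
ee_pos: [499.7, -53.4, 267.2]
tcp_rot: [0.001, 0.724, 0.69, 0.001]
contact_force: [1.1, -0.4, -0.1]
opening: 0.002
finger_force: 0.0
```

```bash
python3 -c "
from h import *
s,p,R=pose();T=np.eye(4);T[:3,:3]=R.as_matrix();T[:3,3]=p
iw,dw=env.snapshot('wrist');cv2.imwrite('pics/w7.png',iw[:,:,::-1])
i2,d2=env.snapshot('scene')
for n,c in(('wrist',cloud('wrist',dw,T)),('scene',cloud('scene',d2))):
    l=Ro.from_euler('z',-YAW).apply(c.reshape(-1,3)-CASE)
    for lo,hi in((91,97),(128,150)):
        q=l[(l[:,2]>lo)&(l[:,2]<hi)&(abs(l[:,0])<250)&(abs(l[:,1])<125)]
        print(n,lo,hi,len(q),np.percentile(q,[2,50,98],axis=0).round(1).tolist())
goto([0,0,0])
"
```

```text
wrist 91 97 2644 [[-83.7, -108.6, 91.2], [-5.8, 39.3, 93.8], [85.3, 109.3, 95.4]]
wrist 128 150 1635 [[-5.8, -51.2, 139.0], [1.0, 6.6, 141.7], [7.5, 53.3, 143.3]]
scene 91 97 909 [[-84.1, -108.8, 91.1], [15.1, -1.0, 93.8], [86.2, 110.2, 96.5]]
scene 128 150 524 [[-6.1, -53.0, 129.2], [5.4, -1.6, 141.0], [8.7, 52.1, 144.1]]
t 19.02 shift [  29.8 -501.   265.1] rot [ 0. -0.  0.] at [499.  -53.3 265.1] case [ -0.    0.7 265.1] open -0.001 F [ 0.5 -0.4 -0.7]
```

The tray is shut: the bar top is back at 141.7 and the rim at 93.8, both matching the start. The gripper is clear, so I'm handing in.

```bash
python3 -c "
from rig import env
print(env.job_done())"
```

```text
the job is handed in; nothing more can be done
None
```

I handed the job in at about 19 s: the squat jar was measured upright in the compartment, and the tray measured fully shut afterwards, but the handle slipped out of the grip near the end of lowering, and the jar can't be seen under the shut tray.

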